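Press the fig tubs' lids home, small to large

TASK

The three packed fig tubs on the stall still have their lids standing proud. With the fingertips, gently press each lid down until it is fully home on its rim, working in order of size: the small tub first, then the medium one, and the large one last. Do not pick anything up, leave the tubs standing where they are, do not crush them, and leave the figs and other things on the stall alone.

Things in the scene. Friction and masses are not known exactly. Their poses are not given: they have to be found in the camera images.
- tub_small: the small one of the three lidded kraft-paper tubs: a loose, filled, slightly tapered round tub, rim 72 mm across, base 62 mm across, 60 mm high to the rim, about 200 g (hidden, varies); origin at the centre of its underside, z up
- lid_small (a joint): how far the plug lid of the small tub has been pressed in, m: 0 = standing 12 mm proud of the rim (the lids start at 0 to 0.003), 0.012 = fully home, its flange on the rim. It slides straight down under about 3.5 N, stops on the rim, and stays where it is left
- small_lid_top (a point): centre of the flat upper face of that lid: a kraft flange 76 mm across and 4 mm thick with a raised centre panel 62 mm across, 5 mm higher, and a white plug below, seen while the lid stands proud. This face is 81 mm above the table when the lid is 12 mm proud and 69 mm when fully home. The panel is springy: once the lid is home it starts to dimple at about 5.5 N, needs 15 N to sink its whole 5 mm, and springs back
- tub_medium: the medium one of the three lidded kraft-paper tubs: a loose, filled, slightly tapered round tub, rim 96 mm across, base 83 mm across, 74 mm high to the rim, about 350 g (hidden, varies); origin at the centre of its underside, z up
- lid_medium (a joint): how far the plug lid of the medium tub has been pressed in, m: 0 = standing 12 mm proud of the rim (the lids start at 0 to 0.003), 0.012 = fully home, its flange on the rim. It slides straight down under about 3.5 N, stops on the rim, and stays where it is left
- medium_lid_top (a point): centre of the flat upper face of that lid: a kraft flange 100 mm across and 4 mm thick with a raised centre panel 86 mm across, 5 mm higher, and a white plug below, seen while the lid stands proud. This face is 95 mm above the table when the lid is 12 mm proud and 83 mm when fully home. The panel is springy: once the lid is home it starts to dimple at about 5.5 N, needs 15 N to sink its whole 5 mm, and springs back
- tub_large: the large one of the three lidded kraft-paper tubs: a loose, filled, slightly tapered round tub, rim 120 mm across, base 103 mm across, 88 mm high to the rim, about 550 g (hidden, varies); origin at the centre of its underside, z up
- lid_large (a joint): how far the plug lid of the large tub has been pressed in, m: 0 = standing 12 mm proud of the rim (the lids start at 0 to 0.003), 0.012 = fully home, its flange on the rim. It slides straight down under about 3.5 N, stops on the rim, and stays where it is left
- large_lid_top (a point): centre of the flat upper face of that lid: a kraft flange 124 mm across and 4 mm thick with a raised centre panel 110 mm across, 5 mm higher, and a white plug below, seen while the lid stands proud. This face is 109 mm above the table when the lid is 12 mm proud and 97 mm when fully home. The panel is springy: once the lid is home it starts to dimple at about 5.5 N, needs 15 N to sink its whole 5 mm, and springs back
- fig_a: bystander: loose green fig, 44 mm across, 50 mm high, standing between two tubs; origin at its underside
- fig_b: bystander: loose green fig like fig_a, between two tubs; origin at its underside
- fig_c: bystander: loose green fig like fig_a, on the robot's side of the tubs; origin at its underside
- open_tub: bystander: loose kraft tub 110 mm across without a lid, figs heaped in it to 111 mm high, beyond the lidded tubs; origin at the centre of its underside
- lid_stack: bystander: low stack of spare lids, 80 mm across, 20 mm high, near the robot; origin at its underside
- tape_roll: bystander: roll of tape lying flat, 76 mm across, 24 mm high, near the robot; origin at its underside
- sign: bystander: blank dark price board 85 mm wide on a wooden foot, 98 mm high, beyond the tubs; origin at its underside
Mind the look-alikes: they are no part of the job. What is shaped like the tub_small but red is not meant. Leave any yellow look-alike of the tub_large alone.

How it is judged:
On the way, in this order (a step that is already met when the one before it is completed fails the run):
1. the fingers touch the small tub's lid (contact force between the fingers and tub_small above 0.5 N), for 0.02 s.
2. the small tub's lid is pressed home, the later ones not yet (value of joint lid_small above 0.0095 m and not (value of joint lid_medium above 0.0095 m) and not (value of joint lid_large above 0.0095 m)), for 0.1 s.
3. the fingers touch the medium tub's lid (contact force between the fingers and tub_medium above 0.5 N), for 0.02 s.
4. the medium tub's lid is pressed home, the later ones not yet (value of joint lid_medium above 0.0095 m and not (value of joint lid_large above 0.0095 m)), for 0.1 s.
5. the fingers touch the large tub's lid (contact force between the fingers and tub_large above 0.5 N), for 0.02 s.
6. the large tub's lid is pressed home, the later ones not yet (value of joint lid_large above 0.0095 m), for 0.1 s.
At the end, for the whole second after the job is handed in: all three lids are home (within 2.5 mm of their lowest position), pressed in the order small, medium, large; every tub stands upright (within 0.1 rad) and at rest within 30 mm of where it began, and no bystander has moved by 30 mm. No tub was lifted by 10 mm, tipped or pressed with more than 25 N (value of joint each of lid_small, lid_medium, lid_large above 0.0095 m and distance of each of tub_small, tub_medium, tub_large, fig_a, fig_b, fig_c, open_tub, lid_stack, tape_roll, sign from where it was at the start of the episode below 0.03 m and angle between each of tub_small, tub_medium, tub_large's own z axis and vertical below 0.1 rad and linear speed of each of tub_small, tub_medium, tub_large below 0.02 m/s); the robot touches nothing.
It fails at once if a tub was lifted or tipped (height (world z) of any of tub_small, tub_medium, tub_large above 0.01 m or angle between any of tub_small, tub_medium, tub_large's own z axis and vertical above 0.25 rad).
It fails at once if a tub was pushed more than 30 mm out of place (distance of any of tub_small, tub_medium, tub_large from where it was at the start of the episode above 0.03 m).
It fails at once if a tub was pressed hard, with more than 25 N (contact force between any of the arm, the fingers and tub_small above 25 N or contact force between any of the arm, the fingers and tub_medium above 25 N or contact force between any of the arm, the fingers and tub_large above 25 N).
It fails at once if a bystander was moved more than 30 mm (distance of any of fig_a, fig_b, fig_c, open_tub, lid_stack, tape_roll, sign from where it was at the start of the episode above 0.03 m).
It also fails if it takes over 45 s, if anything falls off the work surface, if the arm or the gripper's body presses on something with over 40 N, if the wrist force passes 120 N, or if a joint passes its speed limit or range.

ROBOT

A 6-joint arm with a two-finger parallel gripper is mounted at the origin on the work surface. World frame = base frame: x ahead of the robot, y to its left, z up, the work surface at z = 0. Lengths are in m, angles in rad, forces in N, time in s.
With the tool pointing down it reaches from about 0.35 to 0.925 m from the base axis. Payload 6.4 kg.
Tool frame: the origin (TCP) lies midway between the tips of the shut fingers; the grasp point (between the pads) lies robot.hold_point_z behind it (robot.hold_point_z is the distance from the TCP to the grasp point, in m); z points along the fingers, y is the direction in which the jaws open and shut (so a half turn about z gives the same grasp; the last joint's range is limited). The gripper opens to 85 mm and grips with 20 to 120 N. Pads are 22 mm wide; open, the fingers measure 114 mm over their backs; the gripper's body (76 mm by 85 mm) begins 54 mm behind the grasp point. The pads swing forward as they close: fully open they stand 13 mm farther back than shut.
Start: joints at [1.054, 0.245, 1.558, -0, 1.339, -0.174], TCP at [0.218, 0.612, 0.192] pointing down, gripper open.
Joint ranges: [-3.13, 3.13], [-1.02, 2.26], [0.13, 2.54], [-0.95, 4.09], [0.21, 2.88], [-2.74, 2.74]. Speed limits (rad/s): [2.57, 2.57, 3.14, 3.14, 3.14, 3.14].

INTERFACE

Orientations are given as a unit quaternion [w, x, y, z].
In Python, from station import robot gives the robot as it stands. The module is installed in compiled form; this text tells all that it offers.
- The arm moves only by the tool play_rows, never from a script. Its argument "series" is a list of rows, each an object of numbers: "dx", "dy", "dz": the shift along the tool's x, y, z each as a share of 2.5 cm, from -1 to 1; "yaw": the turn about the tool's z as a share of 4 degrees, from -1 to 1. A call has 1 to 8 rows; each row shifts and turns the pose as measured when the row begins, along the tool's axes as they then stand; what a row does not reach is not made up. A row lasts 1/10 s, in which the tool goes at most 50 mm and 8.59 degrees, less where a joint would pass 70% of its speed; a pose out of reach is approached as far as the arm can. A call with a number of a shift or a turn outside -1 to 1 is refused whole. A call with a gripper value outside its range is refused whole. "gripper" is the closure, from 0 (fully open) to 1 (shut), set as the call begins (left out, the last holds). The fingers move at their own pace and stop on an object; the grip force is fixed at half the most. Time passes only in rows, so rows that do not move let the fingers close. It gives the time, the measured TCP pose, the force and the opening at its end, in the units of the state.
- robot.observe(): the state, without advancing time (a new reading comes with each control period).
- robot.grab_frame(name): name is "scene" or "top"; returns (picture, depth): 420x560x3 uint8, blue, green, red; 420x560 float32, m along the optical axis (not along the pixel's ray), 0 where there is no reading.
- robot.camera_info(name): a dict with "fx", "fy", "cx", "cy" (pixels), "R" (3x3) and "t" (3): a world point X has camera coordinates R X + t. Camera axes: x right, y down, z forward; pixel columns grow to the right and rows downward; lengths in m; the calibration is good to about 2 mm. A picture is of the moment at which its call begins. camera_info takes no time and is no camera call.
- robot.sign_off(): hands the job in, once; it reports no verdict.
Trained networks look in the newest picture that a camera, given by its name, has taken for a name from the list of things; names that differ only in an ending like _2 or _b are one class to them, and where a whole thing is asked for, a point or a joint stands for the part that bears it (a point fixed in the world has none). Each returns a list of dicts, best first, with "p" (0 to 1); they miss things now and then, are a little off and sometimes report something else, mostly with a low value. They report only what shows in the picture. A call takes as long as a camera call. They do not tell look-alikes from the thing itself.
- robot.regions_of(camera, name): "pixels" (420x560 bool, what is visible of it) and "point" ([column, row] in pixels, amid what is visible of it).
- robot.pinpoint(camera, name): "point" ([column, row] in pixels: a listed point, or the origin of a listed thing).
The state is a dict: "time": time; "q": joint angles; "qd": joint speeds; "effort": joint torques, N m; "position": TCP position; "orientation": TCP orientation; "force": force on the tool from outside, world axes, zero at the start; "torque": the same for the moment, N m; "finger_gap": finger opening in m.
Only numpy, scipy, OpenCV 4.12 (cv2) and the standard library are available. Lean on these libraries where they do the work, as an engineer would, in place of code of your own. Each camera call takes 0.05 s, during which the arm holds its last target. There are 200 camera calls.

## Working session

There is one attempt and no reset: what is moved stays moved. The work goes in short steps, Python scripts to look and compute and a tool call to move; the robot and the scene stay as the last step left them, time stands still between calls to the robot, and variables do not carry over. Pictures are saved under pics/ and viewed, about 8 in all and at most 12, crops included, and the job is handed in when it is done.

Besides the shell and the picture viewer there is one more tool, called by a JSON object that holds its "name" and its "arguments", one argument or row to a line. play_rows: Moves the arm, as the interface text tells. Its arguments: {"type":"object","properties":{"series":{"type":"array"},"gripper":{"type":"number"}},"required":["series"]}

```bash
mkdir -p pics
cat > h.py <<'E'
import numpy as np, cv2
from station import robot
def world(cam,u,v,d):
    c=robot.camera_info(cam); R=np.array(c["R"]);t=np.array(c["t"])
    X=np.array([(u-c["cx"])/c["fx"]*d,(v-c["cy"])/c["fy"]*d,d])
    return R.T@(X-t)
def onplane(cam,u,v,z):
    c=robot.camera_info(cam); R=np.array(c["R"]);t=np.array(c["t"])
    o=-R.T@t; r=R.T@np.array([(u-c["cx"])/c["fx"],(v-c["cy"])/c["fy"],1])
    return o+r*(z-o[2])/r[2]
E
python3 - <<'E'
from h import *
s=robot.observe(); print({k:np.round(v,3) for k,v in s.items()})
ims=[]
for cam in("top","scene"):
    im,d=robot.grab_frame(cam); cv2.imwrite(f"pics/{cam}0.png",im); np.save(f"{cam}d.npy",d)
for n,z in(("small",.08),("medium",.094),("large",.108)):
    for r in robot.pinpoint("top",n+"_lid_top"):
        u,v=r["point"]; print(n,round(r["p"],2),np.round(r["point"]),np.round(onplane("top",u,v,z),3), np.round(world("top",u,v,float(np.load("topd.npy")[int(v),int(u)])),3))
E
```

```text
{'time': np.float64(0.0), 'q': array([ 1.054,  0.246,  1.559,  0.   ,  1.339, -0.174]), 'qd': array([ 0.001,  0.   ,  0.002, -0.   , -0.001,  0.   ]), 'effort': array([ 1.0000e-03, -4.2953e+01, -3.2612e+01, -0.0000e+00,  5.0000e-03,
       -0.0000e+00]), 'position': array([0.218, 0.612, 0.191]), 'orientation': array([-0.   ,  0.171,  0.985, -0.001]), 'force': array([-0.563,  0.4  , -0.474]), 'torque': array([ 0.033, -0.016, -0.03 ]), 'finger_gap': np.float64(0.085)}
small 0.91 [255. 206.] [ 0.541 -0.023  0.08 ] [ 0.541 -0.023  0.078]
small 0.67 [215. 166.] [0.639 0.078 0.08 ] [0.639 0.078 0.08 ]
medium 0.66 [352. 227.] [ 0.493 -0.258  0.094] [ 0.492 -0.255  0.107]
medium 0.58 [123. 208.] [0.527 0.294 0.094] [0.527 0.294 0.092]
medium 0.53 [172. 284.] [0.348 0.166 0.094] [0.342 0.185 0.021]
medium 0.51 [255. 208.] [ 0.534 -0.024  0.094] [ 0.536 -0.023  0.076]
large 0.95 [443. 317.] [ 0.29  -0.467  0.108] [ 0.291 -0.465  0.112]
large 0.64 [350. 228.] [ 0.489 -0.252  0.108] [ 0.489 -0.251  0.112]
large 0.57 [140. 216.] [0.507 0.247 0.108] [0.508 0.252 0.094]
```

View pics/top0.png

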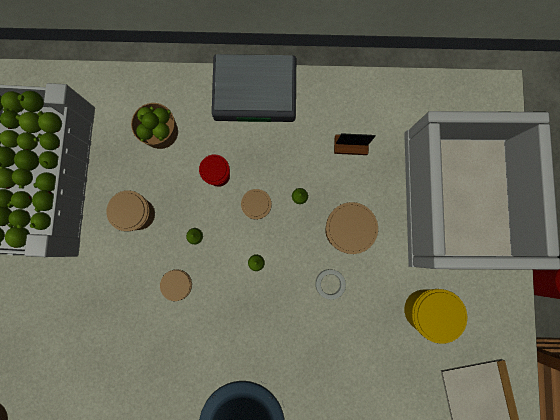

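View pics/scene0.png

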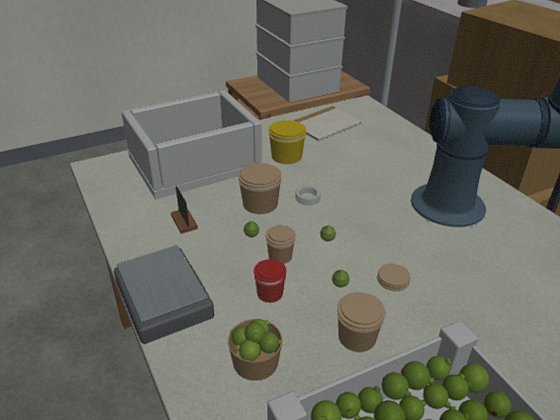

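The top view shows kraft tubs at (255,204), (127,210) and (352,228), taken as small, medium and large by their diameters. The red tub at (214,170) and the yellow tub at (440,316) are look-alikes. The kraft disc at (176,285) is the low lid stack. I'll refine the lid centres from depth and confirm the choice in a crop.

Run:
```python
from h import *
d=np.load("topd.npy"); c=robot.camera_info("top"); R=np.array(c["R"]);t=np.array(c["t"])
v,u=np.mgrid[:420,:560]
P=np.stack([(u-c["cx"])/c["fx"]*d,(v-c["cy"])/c["fy"]*d,d],-1)-t; P=P@R
im=cv2.imread("pics/top0.png"); big=cv2.resize(im[140:310,90:400],None,fx=2.5,fy=2.5,interpolation=cv2.INTER_CUBIC)
for n,x,y,r,z0 in(("small",.541,-.023,.05,.069),("medium",.525,.28,.065,.083),("large",.489,-.252,.075,.097),("stack",.345,.17,.06,.02)):
    m=(np.hypot(P[...,0]-x,P[...,1]-y)<r)&(P[...,2]>z0-.006)
    q=P[m]; zt=np.median(q[:,2]); k=q[np.abs(q[:,2]-zt)<.003]
    (cx,cy),rad=cv2.minEnclosingCircle(k[:,:2].astype(np.float32))
    print(n,len(k),"z",zt.round(4),"mean",k.mean(0).round(4),"circ",round(cx,4),round(cy,4),"diam",round(2*rad,4))
    p=R.T.T@np.array([cx,cy,zt])+t; px=(p[0]/p[2]*c["fx"]+c["cx"],p[1]/p[2]*c["fy"]+c["cy"])
    cv2.drawMarker(big,(int((px[0]-90)*2.5),int((px[1]-140)*2.5)),(255,0,0),0,12)
    cv2.putText(big,n,(int((px[0]-90)*2.5)-20,int((px[1]-140)*2.5)-10),0,.5,(255,0,0))
cv2.imwrite("pics/crop.png",big)
h=(P[...,2]>.12)&(v>90)&(v<330)&(u>95)&(u<400);print("tall pts",h.sum(), P[h][:,2].max() if h.any() else 0)
```

```text
small 483 z 0.0769 mean [ 0.5475 -0.0244  0.0772] circ 0.5476 -0.0247 diam 0.0753
medium 959 z 0.0929 mean [0.5217 0.2856 0.0932] circ 0.5227 0.2858 diam 0.0994
large 1609 z 0.1077 mean [ 0.4921 -0.2557  0.108 ] circ 0.492 -0.2561 diam 0.1229
stack 668 z 0.0199 mean [0.3409 0.1788 0.02  ] circ 0.3408 0.1785 diam 0.0789
tall pts 266 1.0366782609370273
```

View pics/crop.png

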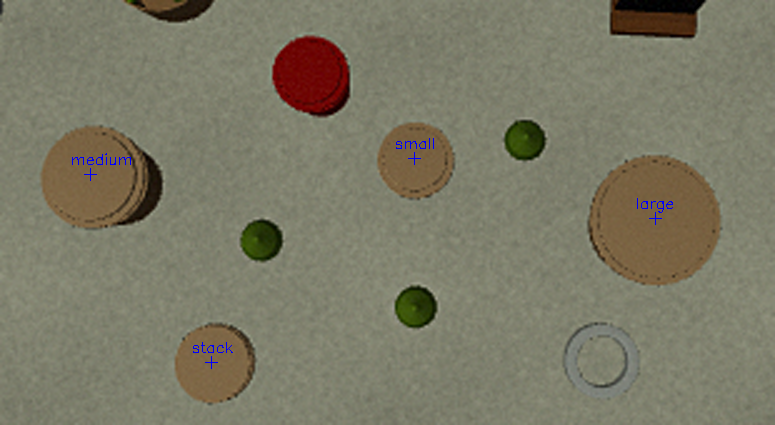

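The crop confirms it: measured flange diameters are 75, 99 and 123 mm at the right heights, and the stack is only 20 mm high. Next I shut the fingers and travel above the small tub.

{"name": "play_rows", "arguments": {
  "series": [
    {"dx": -0.5, "dy": -0.5},
    {"dx": -1, "dy": -0.95},
    {"dx": -1, "dy": -0.95},
    {"dx": -1, "dy": -0.95},
    {"dx": -1, "dy": -0.95},
    {"dx": -1, "dy": -0.95},
    {"dx": -1, "dy": -0.95},
    {"dx": -1, "dy": -0.95}
  ],
  "gripper": 1
}}

```text
validation failed for argument at $.se...
```

{"name": "play_rows", "arguments": {
  "series": [
    {"dx": -0.5, "dy": -0.5, "dz": 0, "yaw": 0},
    {"dx": -1, "dy": -0.95, "dz": 0, "yaw": 0},
    {"dx": -1, "dy": -0.95, "dz": 0, "yaw": 0},
    {"dx": -1, "dy": -0.95, "dz": 0, "yaw": 0},
    {"dx": -1, "dy": -0.95, "dz": 0, "yaw": 0},
    {"dx": -1, "dy": -0.95, "dz": 0, "yaw": 0},
    {"dx": -1, "dy": -0.95, "dz": 0, "yaw": 0},
    {"dx": -1, "dy": -0.95, "dz": 0, "yaw": 0}
  ],
  "gripper": 1
}}

```text
time: 1.05
position: [0.3365, 0.3751, 0.1904]
orientation: [-0.0, 0.167, 0.986, -0.0]
force: [0.1, 1.4, 0.6]
finger_gap: -0.0003
```

{"name": "play_rows", "arguments": {
  "series": [
    {"dx": -1, "dy": -0.93, "dz": 0, "yaw": 0},
    {"dx": -1, "dy": -0.93, "dz": 0, "yaw": 0},
    {"dx": -1, "dy": -0.93, "dz": 0, "yaw": 0},
    {"dx": -1, "dy": -0.93, "dz": 0, "yaw": 0},
    {"dx": -1, "dy": -0.93, "dz": 0, "yaw": 0},
    {"dx": -1, "dy": -0.93, "dz": 0, "yaw": 0},
    {"dx": -1, "dy": -0.93, "dz": 0, "yaw": 0},
    {"dx": -1, "dy": -0.93, "dz": 0, "yaw": 0}
  ]
}}

```text
time: 1.85
position: [0.4675, 0.123, 0.1911]
orientation: [0.001, 0.166, 0.986, 0.0]
force: [0.6, 0.7, 0.0]
finger_gap: -0.0002
```

{"name": "play_rows", "arguments": {
  "series": [
    {"dx": -1, "dy": -0.93, "dz": 0, "yaw": 0},
    {"dx": -1, "dy": -0.93, "dz": 0, "yaw": 0},
    {"dx": -1, "dy": -0.93, "dz": 0, "yaw": 0},
    {"dx": -1, "dy": -0.93, "dz": 0, "yaw": 0},
    {"dx": -0.5, "dy": -0.5, "dz": 0, "yaw": 0},
    {"dx": 0, "dy": 0, "dz": 0, "yaw": 0}
  ]
}}

```text
time: 2.45
position: [0.5422, -0.023, 0.1914]
orientation: [0.001, 0.169, 0.986, 0.0]
force: [-0.6, 0.1, -0.8]
finger_gap: 0.0001
```

{"name": "play_rows", "arguments": {
  "series": [
    {"dx": -0.23, "dy": 0.14, "dz": 1, "yaw": 0},
    {"dx": 0, "dy": 0, "dz": 1, "yaw": 0},
    {"dx": 0, "dy": 0, "dz": 1, "yaw": 0},
    {"dx": 0, "dy": 0, "dz": 0.7, "yaw": 0},
    {"dx": 0, "dy": 0, "dz": 0, "yaw": 0}
  ]
}}

```text
time: 2.95
position: [0.5482, -0.0166, 0.0971]
orientation: [0.002, 0.168, 0.986, 0.001]
force: [-0.9, 1.4, -0.2]
finger_gap: -0.0002
```

Run:
```python
from h import *
im,d=robot.grab_frame("scene"); cv2.imwrite("pics/s1.png",cv2.resize(im[160:330,180:400],None,fx=3,fy=3))
```

```text
(no output)
```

View pics/s1.png

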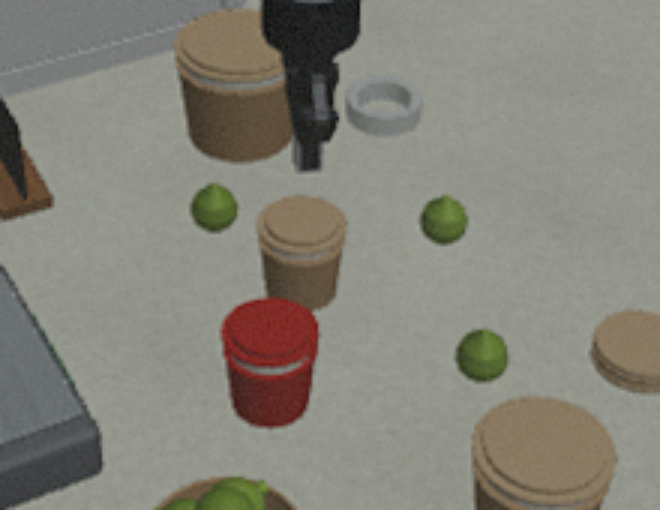

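Run:
```python
from h import *
s=robot.observe(); print(s["time"],s["position"],s["force"])
for cam in("scene","top"):
    c=robot.camera_info(cam); R=np.array(c["R"]);t=np.array(c["t"])
    for X in(s["position"],[.5476,-.0247,.078]):
        p=R@X+t; print(cam,p[0]/p[2]*c["fx"]+c["cx"],p[1]/p[2]*c["fy"]+c["cy"],p[2])
im,d=robot.grab_frame("scene")
u,v=180+308//3,160+160//3
for k in range(-4,5): print(v+k,world("scene",u,v+k,float(d[v+k,u])).round(3))
u,v=180+303//3,160+222//3
print("lid",world("scene",u,v,float(d[v,u])).round(3))
```

```text
3.0 [ 0.54912214 -0.01676274  0.09850706] [1.01438323 0.44962294 0.32679257]
scene 281.0856625692682 228.34269388711493 1.2881129070641608
scene 280.02629054641034 232.81800590840663 1.3064719953548485
top 252.0009327894151 201.59336806846434 0.9458218932341945
top 255.72112232619415 203.36349679230545 0.9660348347180876
209 [ 0.553 -0.007  0.166]
210 [ 0.555 -0.003  0.166]
211 [ 0.554 -0.005  0.162]
212 [ 0.552 -0.008  0.156]
213 [ 0.551 -0.011  0.15 ]
214 [ 0.552 -0.008  0.15 ]
215 [0.556 0.    0.154]
216 [ 0.552 -0.008  0.144]
217 [ 0.551 -0.009  0.14 ]
lid [ 0.548 -0.019  0.078]
```

Run:
```python
from h import *
im,d=robot.grab_frame("scene")
for u in(280,283):
  for v in range(208,236,2): print(u,v,im[v,u],world("scene",u,v,float(d[v,u])).round(3))
cv2.imwrite("pics/s2.png",cv2.resize(im[150:270,220:350],None,fx=6,fy=5,interpolation=cv2.INTER_NEAREST))
```

```text
280 208 [44 41 41] [ 0.558 -0.007  0.171]
280 210 [35 37 36] [ 0.556 -0.011  0.161]
280 212 [38 39 40] [ 0.559 -0.006  0.159]
280 214 [35 37 40] [ 0.557 -0.01   0.15 ]
280 216 [ 99 103 102] [ 0.556 -0.011  0.143]
280 218 [140 152 149] [ 0.471 -0.167  0.001]
280 220 [140 150 147] [ 0.474 -0.16   0.   ]
280 222 [135 150 146] [ 0.478 -0.153 -0.001]
280 224 [130 139 140] [ 0.484 -0.142  0.002]
280 226 [ 92 118 136] [ 0.534 -0.05   0.077]
280 228 [ 97 121 136] [ 0.538 -0.042  0.078]
280 230 [ 97 123 139] [ 0.543 -0.034  0.079]
280 232 [ 94 120 138] [ 0.546 -0.028  0.078]
280 234 [ 96 120 137] [ 0.548 -0.023  0.075]
283 208 [45 47 44] [ 0.55  -0.008  0.167]
283 210 [35 41 41] [ 0.551 -0.006  0.163]
283 212 [32 36 34] [ 0.55  -0.006  0.156]
283 214 [29 28 32] [ 0.551 -0.005  0.151]
283 216 [116 119 119] [ 0.548 -0.009  0.142]
283 218 [142 152 149] [ 0.462 -0.165 -0.001]
283 220 [139 148 146] [ 0.466 -0.158 -0.001]
283 222 [141 149 148] [ 0.471 -0.148  0.   ]
283 224 [138 146 146] [ 0.476 -0.139  0.001]
283 226 [ 94 122 139] [ 0.529 -0.043  0.08 ]
283 228 [ 94 117 134] [ 0.534 -0.035  0.081]
283 230 [ 92 120 135] [ 0.536 -0.031  0.078]
283 232 [ 98 123 140] [ 0.539 -0.024  0.078]
283 234 [ 99 123 141] [ 0.542 -0.02   0.076]
```

View pics/s2.png

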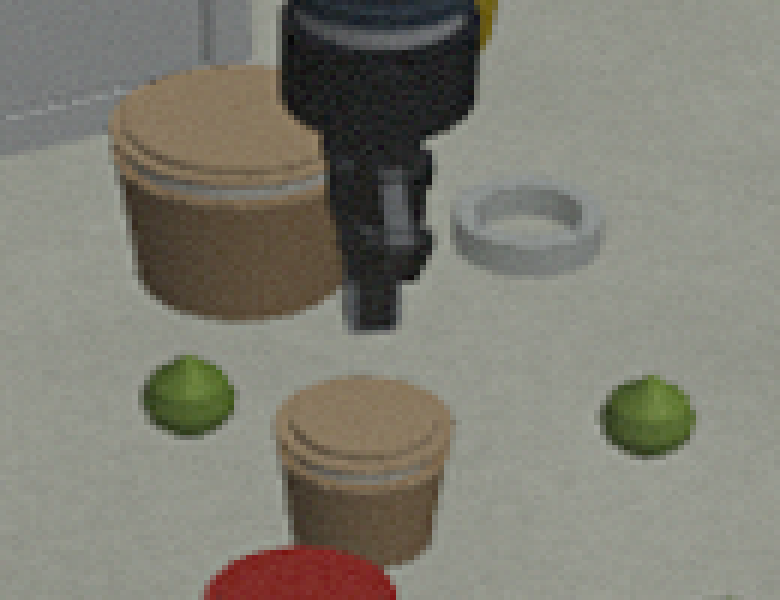

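The picture shows the tips at about z = 0.14, while the reported TCP is 0.098, so the two disagree by 40 mm. I'll correct sideways, go down a little and measure again before trusting either.

{"name": "play_rows", "arguments": {
  "series": [
    {"dx": -0.1, "dy": -0.3, "dz": 0.2, "yaw": 0},
    {"dx": 0, "dy": 0, "dz": 0.2, "yaw": 0},
    {"dx": 0, "dy": 0, "dz": 0, "yaw": 0}
  ]
}}

```text
time: 3.4
position: [0.5534, -0.0265, 0.0938]
orientation: [0.009, 0.167, 0.986, 0.001]
force: [-0.0, -0.1, -0.3]
finger_gap: 0.0
```

```bash
cat > tip.py <<'E'
from h import *
def tip():
    s=robot.observe(); im,d=robot.grab_frame("scene")
    c=robot.camera_info("scene"); R=np.array(c["R"]);t=np.array(c["t"])
    v,u=np.mgrid[:420,:560]
    P=(np.stack([(u-c["cx"])/c["fx"]*d,(v-c["cy"])/c["fy"]*d,d],-1)-t)@R
    x,y,z=s["position"]
    m=(np.hypot(P[...,0]-x,P[...,1]-y)<.03)&(d>0)&(im.max(-1)<75)
    q=P[m]; lo=q[q[:,2]<np.percentile(q[:,2],8)]
    print("t",s["time"],"tcp",s["position"].round(4),"F",s["force"].round(2),"q",s["q"].round(3))
    print("tip low z",np.percentile(q[:,2],[0,2,5]).round(4),"at",lo.mean(0).round(4),len(q))
if __name__=="__main__": tip()
E
python3 tip.py
```

```text
t 3.4 tcp [ 0.5534 -0.0265  0.0938] F [-0.05 -0.13 -0.28] q [-0.254  0.123  1.89   0.003  1.112 -1.49 ]
tip low z [0.0125 0.0199 0.0299] at [ 0.5791 -0.0166  0.0266] 405
```

{"name": "play_rows", "arguments": {
  "series": [
    {"dx": 0.2, "dy": 0, "dz": 0.3, "yaw": 0},
    {"dx": 0, "dy": 0, "dz": 0, "yaw": 0}
  ]
}}

```text
time: 3.65
position: [0.549, -0.0249, 0.0864]
orientation: [0.009, 0.168, 0.986, 0.001]
force: [0.0, 0.3, -0.8]
finger_gap: 0.0001
```

```bash
sed -i 's/(im.max(-1)<75)/(im.max(-1)<75)\&(P[...,2]>.085)/' tip.py; python3 tip.py
```

```text
t 3.65 tcp [ 0.549  -0.0249  0.0864] F [ 0.03  0.26 -0.85] q [-0.253  0.122  1.906  0.003  1.096 -1.489]
tip low z [0.1334 0.1382 0.1415] at [ 0.5518 -0.0146  0.1404] 370
```

```bash
python3 -c "
from station import robot; print(robot.hold_point_z)"
```

```text
0.0187
```

{"name": "play_rows", "arguments": {
  "series": [
    {"dx": 0, "dy": 0, "dz": 0.2, "yaw": 0},
    {"dx": 0, "dy": 0, "dz": 0, "yaw": 0}
  ]
}}

```text
time: 3.9
position: [0.55, -0.0252, 0.082]
orientation: [0.01, 0.168, 0.986, 0.001]
force: [0.7, 0.6, 0.6]
finger_gap: -0.0001
```

{"name": "play_rows", "arguments": {
  "series": [
    {"dx": 0, "dy": 0, "dz": 0.15, "yaw": 0},
    {"dx": 0, "dy": 0, "dz": 0, "yaw": 0}
  ]
}}

```text
time: 4.1
position: [0.5501, -0.0252, 0.0778]
orientation: [0.01, 0.168, 0.986, 0.001]
force: [0.5, 0.7, -0.7]
finger_gap: -0.0
```

{"name": "play_rows", "arguments": {
  "series": [
    {"dx": 0, "dy": 0, "dz": 0.12, "yaw": 0},
    {"dx": 0, "dy": 0, "dz": 0, "yaw": 0}
  ]
}}

```text
time: 4.3
position: [0.5502, -0.0252, 0.0745]
orientation: [0.01, 0.168, 0.986, 0.001]
force: [0.2, 1.3, -0.6]
finger_gap: -0.0002
```

{"name": "play_rows", "arguments": {
  "series": [
    {"dx": 0, "dy": 0, "dz": 0.12, "yaw": 0},
    {"dx": 0, "dy": 0, "dz": 0, "yaw": 0}
  ]
}}

```text
time: 4.5
position: [0.5504, -0.0252, 0.0713]
orientation: [0.01, 0.168, 0.986, 0.001]
force: [-1.5, -0.6, -1.0]
finger_gap: 0.0002
```

```bash
python3 tip.py
```

```text
t 4.5 tcp [ 0.5504 -0.0252  0.0713] F [-1.51 -0.65 -0.98] q [-0.253  0.146  1.91   0.003  1.065 -1.489]
tip low z [0.1207 0.1248 0.1297] at [ 0.5525 -0.0133  0.1289] 394
```

No contact force at TCP z = 0.071, so the camera is right: the real tips are about 45 mm above the reported TCP. I'll approach to a reported z of about 0.045, then creep.

{"name": "play_rows", "arguments": {
  "series": [
    {"dx": 0, "dy": 0, "dz": 0.4, "yaw": 0},
    {"dx": 0, "dy": 0, "dz": 0.3, "yaw": 0},
    {"dx": 0, "dy": 0, "dz": 0, "yaw": 0}
  ]
}}

```text
time: 4.85
position: [0.5511, -0.0253, 0.0527]
orientation: [0.011, 0.168, 0.986, 0.001]
force: [0.1, -0.7, -0.4]
finger_gap: 0.0002
```

```bash
python3 tip.py;  python3 - <<'E'
from h import *
im,d=robot.grab_frame("scene")
cv2.imwrite("pics/s3.png",cv2.resize(im[150:270,220:350],None,fx=6,fy=5,interpolation=cv2.INTER_NEAREST))
E
```

```text
t 4.85 tcp [ 0.5511 -0.0253  0.0527] F [ 0.12 -0.71 -0.42] q [-0.253  0.176  1.916  0.004  1.028 -1.489]
tip low z [0.0981 0.1057 0.1108] at [ 0.5526 -0.0144  0.1085] 381
```

View pics/s3.png

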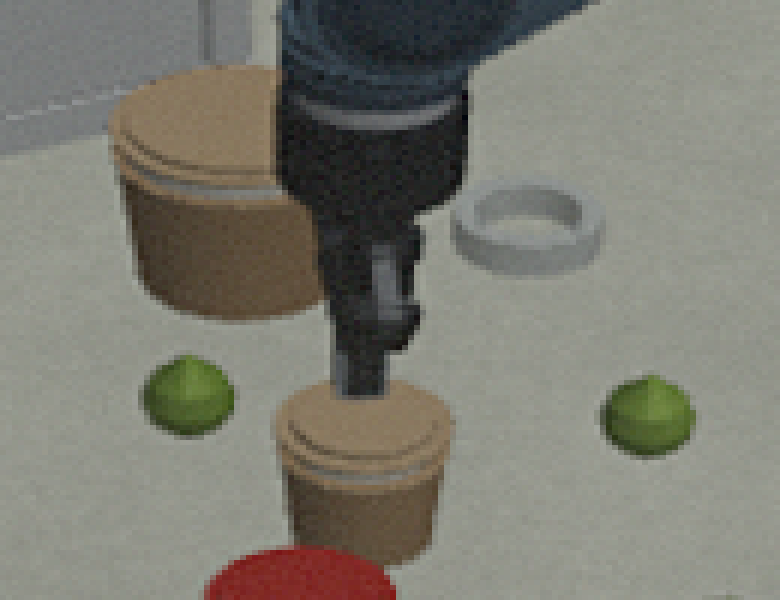

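The tips are now at crop (360,395), about 20 mm above the lid centre and well aligned. Time to creep.

{"name": "play_rows", "arguments": {
  "series": [
    {"dx": 0.1, "dy": 0, "dz": 0.4, "yaw": 0},
    {"dx": 0, "dy": 0, "dz": 0, "yaw": 0}
  ]
}}

```text
time: 5.15
position: [0.5496, -0.0246, 0.0431]
orientation: [0.012, 0.168, 0.986, 0.001]
force: [-1.1, 0.5, -0.3]
finger_gap: 0.0001
```

{"name": "play_rows", "arguments": {
  "series": [
    {"dx": 0, "dy": 0, "dz": 0.12, "yaw": 0},
    {"dx": 0, "dy": 0, "dz": 0, "yaw": 0}
  ]
}}

```text
time: 5.35
position: [0.5496, -0.0246, 0.0397]
orientation: [0.012, 0.168, 0.986, 0.001]
force: [-0.3, 0.7, 0.3]
finger_gap: -0.0001
```

{"name": "play_rows", "arguments": {
  "series": [
    {"dx": 0, "dy": 0, "dz": 0.12, "yaw": 0},
    {"dx": 0, "dy": 0, "dz": 0, "yaw": 0}
  ]
}}

```text
time: 5.55
position: [0.5502, -0.0247, 0.0372]
orientation: [0.012, 0.167, 0.986, 0.0]
force: [-0.4, 0.4, 0.4]
finger_gap: 0.0001
```

{"name": "play_rows", "arguments": {
  "series": [
    {"dx": 0, "dy": 0, "dz": 0.12, "yaw": 0},
    {"dx": 0, "dy": 0, "dz": 0, "yaw": 0}
  ]
}}

```text
time: 5.75
position: [0.5508, -0.0249, 0.0346]
orientation: [0.012, 0.167, 0.986, 0.0]
force: [-1.2, 0.7, 0.3]
finger_gap: 0.0
```

{"name": "play_rows", "arguments": {
  "series": [
    {"dx": 0, "dy": 0, "dz": 0.12, "yaw": 0},
    {"dx": 0, "dy": 0, "dz": 0, "yaw": 0}
  ]
}}

```text
time: 5.95
position: [0.551, -0.0249, 0.0316]
orientation: [0.013, 0.167, 0.986, 0.0]
force: [0.1, 0.0, -1.1]
finger_gap: -0.0001
```

```bash
python3 tip.py
```

```text
t 5.95 tcp [ 0.551  -0.0249  0.0316] F [ 0.14  0.02 -1.1 ] q [-0.252  0.208  1.926  0.004  0.983 -1.489]
tip low z [0.0854 0.09   0.096 ] at [ 0.5529 -0.013   0.0933] 386
```

{"name": "play_rows", "arguments": {
  "series": [
    {"dx": 0, "dy": 0, "dz": 0.12, "yaw": 0},
    {"dx": 0, "dy": 0, "dz": 0, "yaw": 0}
  ]
}}

```text
time: 6.2
position: [0.5512, -0.025, 0.0292]
orientation: [0.012, 0.167, 0.986, 0.0]
force: [-2.2, 0.9, 6.6]
finger_gap: -0.0003
```

{"name": "play_rows", "arguments": {
  "series": [
    {"dx": 0, "dy": 0, "dz": 0.12, "yaw": 0},
    {"dx": 0, "dy": 0, "dz": 0, "yaw": 0}
  ]
}}

```text
time: 6.4
position: [0.5513, -0.025, 0.0278]
orientation: [0.012, 0.167, 0.986, 0.0]
force: [-4.8, 0.2, 9.9]
finger_gap: 0.0002
```

```bash
cat > lid.py <<'E'
from h import *
import sys
x,y=float(sys.argv[1]),float(sys.argv[2]); r=float(sys.argv[3])
for cam in ("scene","top"):
    im,d=robot.grab_frame(cam); c=robot.camera_info(cam); R=np.array(c["R"]);t=np.array(c["t"])
    v,u=np.mgrid[:420,:560]
    P=(np.stack([(u-c["cx"])/c["fx"]*d,(v-c["cy"])/c["fy"]*d,d],-1)-t)@R
    b=im.astype(int)
    m=(np.hypot(P[...,0]-x,P[...,1]-y)<r)&(P[...,2]>.05)&(b[...,2]-b[...,0]>20)&(b[...,2]>100)
    print(cam,m.sum(),"lid z median",np.median(P[m][:,2]).round(4) if m.any() else None)
E
python3 lid.py .5476 -.0247 .026; python3 tip.py
```

```text
scene 146 lid z median 0.0674
top 3 lid z median 0.0687
t 6.5 tcp [ 0.5514 -0.025   0.028 ] F [-4.57  1.15  9.36] q [-0.252  0.216  1.924  0.003  0.978 -1.489]
tip low z [0.0851 0.088  0.0937] at [ 0.553  -0.0136  0.0917] 337
```

Contact at about 10 N and the lid reads about 68 mm, so it looks home. I'll lift and verify.

{"name": "play_rows", "arguments": {
  "series": [
    {"dx": 0, "dy": 0, "dz": -0.4, "yaw": 0},
    {"dx": 0, "dy": 0, "dz": -1, "yaw": 0},
    {"dx": 0, "dy": 0, "dz": -1, "yaw": 0},
    {"dx": 0, "dy": 0, "dz": -0.8, "yaw": 0},
    {"dx": 0, "dy": 0, "dz": 0, "yaw": 0}
  ]
}}

```text
time: 7.05
position: [0.5486, -0.0245, 0.1098]
orientation: [0.011, 0.167, 0.986, 0.0]
force: [1.3, 0.1, -0.0]
finger_gap: 0.0001
```

```bash
python3 lid.py .5476 -.0247 .026; python3 tip.py
```

```text
scene 211 lid z median 0.0694
top 29 lid z median 0.0688
t 7.15 tcp [ 0.5464 -0.0241  0.1066] F [-0.85  0.33 -0.41] q [-0.253  0.09   1.9    0.003  1.136 -1.488]
tip low z [0.1515 0.1575 0.1623] at [ 0.5496 -0.0141  0.1603] 369
```

The small lid is home: 69 mm from both cameras. Next is the medium tub.

{"name": "play_rows", "arguments": {
  "series": [
    {"dx": 0.44, "dy": 1, "dz": 0, "yaw": 0},
    {"dx": 0.44, "dy": 1, "dz": 0, "yaw": 0},
    {"dx": 0.44, "dy": 1, "dz": 0, "yaw": 0},
    {"dx": 0.44, "dy": 1, "dz": 0, "yaw": 0},
    {"dx": 0.44, "dy": 1, "dz": 0, "yaw": 0},
    {"dx": 0.44, "dy": 1, "dz": 0, "yaw": 0},
    {"dx": 0.44, "dy": 1, "dz": 0, "yaw": 0},
    {"dx": 0.44, "dy": 1, "dz": 0, "yaw": 0}
  ]
}}

```text
time: 8.0
position: [0.5196, 0.1986, 0.0899]
orientation: [-0.005, 0.171, 0.985, -0.002]
force: [0.9, -0.9, 0.4]
finger_gap: 0.0001
```

{"name": "play_rows", "arguments": {
  "series": [
    {"dx": 0.44, "dy": 1, "dz": 0, "yaw": 0},
    {"dx": 0.44, "dy": 1, "dz": 0, "yaw": 0},
    {"dx": 0.44, "dy": 0.9, "dz": 0, "yaw": 0},
    {"dx": 0, "dy": 0, "dz": 0, "yaw": 0}
  ]
}}

```text
time: 8.4
position: [0.5068, 0.2823, 0.0814]
orientation: [-0.011, 0.169, 0.985, -0.004]
force: [0.0, -1.0, -0.0]
finger_gap: -0.0001
```

```bash
python3 tip.py;python3 lid.py .522 .2858 .035
```

```text
t 8.4 tcp [0.5068 0.2823 0.0814] F [ 0.04 -0.97 -0.01] q [ 0.311  0.224  1.8    0.003  1.142 -0.92 ]
tip low z [0.1249 0.1323 0.1357] at [0.5128 0.2921 0.1343] 336
scene 651 lid z median 0.0939
top 341 lid z median 0.0939
```

{"name": "play_rows", "arguments": {
  "series": [
    {"dx": -0.5, "dy": 0.3, "dz": 0.2, "yaw": 0},
    {"dx": 0, "dy": 0, "dz": 0.3, "yaw": 0},
    {"dx": 0, "dy": 0, "dz": 0, "yaw": 0}
  ]
}}

```text
time: 8.85
position: [0.5217, 0.2792, 0.0674]
orientation: [-0.011, 0.173, 0.985, -0.005]
force: [-0.6, -0.4, -0.4]
finger_gap: -0.0002
```

```bash
python3 tip.py;python3 lid.py .522 .2858 .035
python3 - <<'E'
from h import *
im,d=robot.grab_frame("scene")
cv2.imwrite("pics/s4.png",cv2.resize(im[230:380,290:430],None,fx=4,fy=4))
E
```

```text
t 8.85 tcp [0.5217 0.2792 0.0674] F [-0.61 -0.4  -0.36] q [ 2.990e-01  2.690e-01  1.773e+00  1.000e-03  1.124e+00 -9.250e-01]
tip low z [0.1163 0.1179 0.1202] at [0.5286 0.2874 0.1198] 295
scene 573 lid z median 0.0936
top 303 lid z median 0.0938
```

View pics/s4.png

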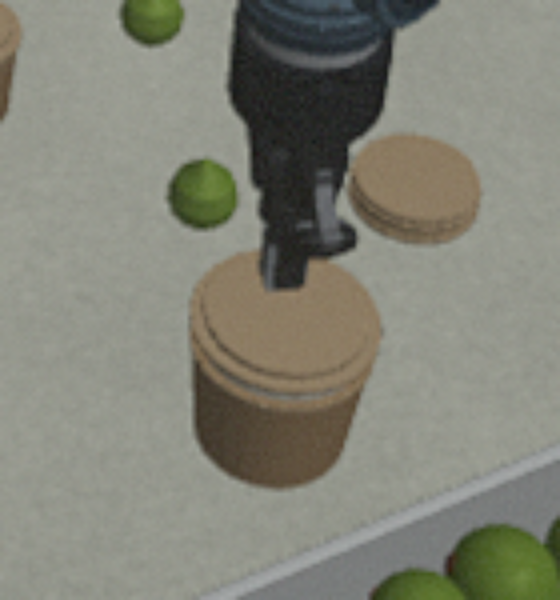

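The tips sit just above the medium lid, about 7 mm short in y. I'll correct that and press.

{"name": "play_rows", "arguments": {
  "series": [
    {"dx": 0.1, "dy": 0.25, "dz": 0.2, "yaw": 0},
    {"dx": 0, "dy": 0, "dz": 0.1, "yaw": 0},
    {"dx": 0, "dy": 0, "dz": 0, "yaw": 0}
  ]
}}

```text
time: 9.35
position: [0.5223, 0.2876, 0.062]
orientation: [-0.009, 0.172, 0.985, -0.004]
force: [0.2, -0.8, -1.3]
finger_gap: 0.0001
```

{"name": "play_rows", "arguments": {
  "series": [
    {"dx": 0, "dy": 0, "dz": 0.12, "yaw": 0},
    {"dx": 0, "dy": 0, "dz": 0, "yaw": 0}
  ]
}}

```text
time: 9.55
position: [0.522, 0.2878, 0.0586]
orientation: [-0.009, 0.172, 0.985, -0.004]
force: [0.1, -0.1, 0.0]
finger_gap: 0.0004
```

{"name": "play_rows", "arguments": {
  "series": [
    {"dx": 0, "dy": 0, "dz": 0.12, "yaw": 0},
    {"dx": 0, "dy": 0, "dz": 0, "yaw": 0}
  ]
}}

```text
time: 9.75
position: [0.522, 0.2878, 0.0554]
orientation: [-0.009, 0.172, 0.985, -0.004]
force: [-1.3, -0.8, 0.1]
finger_gap: 0.0004
```

{"name": "play_rows", "arguments": {
  "series": [
    {"dx": 0, "dy": 0, "dz": 0.12, "yaw": 0},
    {"dx": 0, "dy": 0, "dz": 0, "yaw": 0}
  ]
}}

```text
time: 9.95
position: [0.5225, 0.2879, 0.0528]
orientation: [-0.009, 0.172, 0.985, -0.004]
force: [-0.4, 0.4, 0.0]
finger_gap: 0.0005
```

{"name": "play_rows", "arguments": {
  "series": [
    {"dx": 0, "dy": 0, "dz": 0.12, "yaw": 0},
    {"dx": 0, "dy": 0, "dz": 0, "yaw": 0}
  ]
}}

```text
time: 10.15
position: [0.5228, 0.288, 0.0501]
orientation: [-0.009, 0.172, 0.985, -0.004]
force: [0.2, 0.1, -0.2]
finger_gap: -0.0002
```

{"name": "play_rows", "arguments": {
  "series": [
    {"dx": 0, "dy": 0, "dz": 0.1, "yaw": 0},
    {"dx": 0, "dy": 0, "dz": 0, "yaw": 0}
  ]
}}

```text
time: 10.35
position: [0.523, 0.288, 0.0477]
orientation: [-0.008, 0.172, 0.985, -0.004]
force: [0.5, 0.4, 0.1]
finger_gap: 0.0003
```

```bash
python3 lid.py .522 .2858 .035
```

```text
scene 472 lid z median 0.0867
top 318 lid z median 0.0866
```

{"name": "play_rows", "arguments": {
  "series": [
    {"dx": 0, "dy": 0, "dz": 0.1, "yaw": 0},
    {"dx": 0, "dy": 0, "dz": 0, "yaw": 0}
  ]
}}

```text
time: 10.65
position: [0.5227, 0.288, 0.0451]
orientation: [-0.009, 0.172, 0.985, -0.004]
force: [0.3, -0.8, 0.3]
finger_gap: 0.0002
```

{"name": "play_rows", "arguments": {
  "series": [
    {"dx": 0, "dy": 0, "dz": 0.1, "yaw": 0},
    {"dx": 0, "dy": 0, "dz": 0, "yaw": 0}
  ]
}}

```text
time: 10.85
position: [0.5229, 0.2881, 0.0434]
orientation: [-0.009, 0.172, 0.985, -0.004]
force: [-3.5, -1.5, 7.1]
finger_gap: -0.0001
```

```bash
python3 lid.py .522 .2858 .035
```

```text
scene 474 lid z median 0.0826
top 316 lid z median 0.0827
```

The medium lid is home (83 mm, 7 N). Lifting, then on to the large tub.

{"name": "play_rows", "arguments": {
  "series": [
    {"dx": 0, "dy": 0, "dz": -0.4, "yaw": 0},
    {"dx": 0, "dy": 0, "dz": -1, "yaw": 0},
    {"dx": 0, "dy": 0, "dz": -1, "yaw": 0},
    {"dx": 0, "dy": 0, "dz": -0.8, "yaw": 0},
    {"dx": 0, "dy": 0, "dz": -0.3, "yaw": 0},
    {"dx": -0.3, "dy": -1, "dz": 0, "yaw": 0},
    {"dx": -0.3, "dy": -1, "dz": 0, "yaw": 0},
    {"dx": -0.3, "dy": -1, "dz": 0, "yaw": 0}
  ]
}}

```text
time: 11.75
position: [0.5187, 0.2101, 0.1337]
orientation: [-0.01, 0.169, 0.985, -0.004]
force: [0.8, 0.4, -0.6]
finger_gap: -0.0001
```

{"name": "play_rows", "arguments": {
  "series": [
    {"dx": -0.3, "dy": -1, "dz": 0, "yaw": 0},
    {"dx": -0.3, "dy": -1, "dz": 0, "yaw": 0},
    {"dx": -0.3, "dy": -1, "dz": 0, "yaw": 0},
    {"dx": -0.3, "dy": -1, "dz": 0, "yaw": 0},
    {"dx": -0.3, "dy": -1, "dz": 0, "yaw": 0},
    {"dx": -0.3, "dy": -1, "dz": 0, "yaw": 0}
  ]
}}

```text
time: 12.35
position: [0.5074, 0.0476, 0.1309]
orientation: [-0.012, 0.169, 0.986, -0.005]
force: [-0.0, -0.3, -0.3]
finger_gap: -0.0004
```

```bash
python3 lid.py .522 .2858 .035
```

```text
scene 649 lid z median 0.0831
top 643 lid z median 0.0832
```

{"name": "play_rows", "arguments": {
  "series": [
    {"dx": -0.3, "dy": -1, "dz": 0, "yaw": 0},
    {"dx": -0.3, "dy": -1, "dz": 0, "yaw": 0},
    {"dx": -0.3, "dy": -1, "dz": 0, "yaw": 0},
    {"dx": -0.3, "dy": -1, "dz": 0, "yaw": 0},
    {"dx": -0.3, "dy": -1, "dz": 0, "yaw": 0},
    {"dx": -0.3, "dy": -1, "dz": 0, "yaw": 0},
    {"dx": -0.3, "dy": -1, "dz": 0, "yaw": 0}
  ]
}}

```text
time: 13.15
position: [0.4969, -0.1354, 0.1287]
orientation: [-0.015, 0.167, 0.986, -0.003]
force: [0.6, 0.2, 0.0]
finger_gap: -0.0001
```

{"name": "play_rows", "arguments": {
  "series": [
    {"dx": -0.3, "dy": -1, "dz": 0, "yaw": 0},
    {"dx": -0.3, "dy": -1, "dz": 0, "yaw": 0},
    {"dx": -0.3, "dy": -1, "dz": 0, "yaw": 0},
    {"dx": -0.3, "dy": -0.9, "dz": 0, "yaw": 0},
    {"dx": 0, "dy": 0, "dz": 0, "yaw": 0}
  ]
}}

```text
time: 13.65
position: [0.493, -0.2398, 0.1265]
orientation: [-0.016, 0.168, 0.986, -0.002]
force: [-0.7, 0.3, -0.3]
finger_gap: -0.0001
```

```bash
python3 tip.py;python3 lid.py .492 -.256 .045
```

```text
t 13.65 tcp [ 0.493  -0.2398  0.1265] F [-0.67  0.32 -0.29] q [-0.65   0.098  1.851 -0.019  1.219 -1.877]
tip low z [0.1723 0.1755 0.1782] at [ 0.4969 -0.2289  0.1771] 193
scene 425 lid z median 0.1091
top 14 lid z median 0.1087
```

{"name": "play_rows", "arguments": {
  "series": [
    {"dx": -0.15, "dy": -0.55, "dz": 0.5, "yaw": 0},
    {"dx": 0, "dy": 0, "dz": 0.6, "yaw": 0},
    {"dx": 0, "dy": 0, "dz": 0.4, "yaw": 0},
    {"dx": 0, "dy": 0, "dz": 0, "yaw": 0}
  ]
}}

```text
time: 14.2
position: [0.4902, -0.2487, 0.0843]
orientation: [-0.017, 0.164, 0.986, -0.001]
force: [0.3, -0.2, 0.5]
finger_gap: -0.0003
```

```bash
python3 tip.py;python3 lid.py .492 -.256 .045
```

```text
t 14.2 tcp [ 0.4902 -0.2487  0.0843] F [ 0.27 -0.25  0.48] q [-0.666  0.159  1.869 -0.019  1.143 -1.899]
tip low z [0.1289 0.1323 0.1368] at [ 0.4952 -0.2401  0.1343] 185
scene 384 lid z median 0.1089
top 0 lid z median None
```

{"name": "play_rows", "arguments": {
  "series": [
    {"dx": -0.1, "dy": -0.25, "dz": 0.25, "yaw": 0},
    {"dx": 0, "dy": 0, "dz": 0.15, "yaw": 0},
    {"dx": 0, "dy": 0, "dz": 0, "yaw": 0}
  ]
}}

```text
time: 14.65
position: [0.4927, -0.2577, 0.0775]
orientation: [-0.014, 0.164, 0.986, -0.002]
force: [-0.9, -0.3, -0.3]
finger_gap: 0.0002
```

{"name": "play_rows", "arguments": {
  "series": [
    {"dx": 0, "dy": 0, "dz": 0.15, "yaw": 0},
    {"dx": 0, "dy": 0, "dz": 0, "yaw": 0}
  ]
}}

```text
time: 14.85
position: [0.4926, -0.2579, 0.0736]
orientation: [-0.014, 0.164, 0.986, -0.002]
force: [-0.0, -0.2, -0.0]
finger_gap: -0.0
```

{"name": "play_rows", "arguments": {
  "series": [
    {"dx": 0, "dy": 0, "dz": 0.12, "yaw": 0},
    {"dx": 0, "dy": 0, "dz": 0, "yaw": 0}
  ]
}}

```text
time: 15.05
position: [0.4926, -0.2579, 0.0704]
orientation: [-0.014, 0.164, 0.986, -0.002]
force: [0.6, -1.1, -0.4]
finger_gap: 0.0002
```

```bash
python3 tip.py;python3 lid.py .492 -.256 .045
```

```text
t 15.05 tcp [ 0.4926 -0.2579  0.0704] F [ 0.65 -1.06 -0.44] q [-0.677  0.188  1.864 -0.02   1.111 -1.908]
tip low z [0.1143 0.1186 0.1226] at [ 0.4966 -0.2481  0.1209] 177
scene 362 lid z median 0.109
top 0 lid z median None
```

{"name": "play_rows", "arguments": {
  "series": [
    {"dx": 0, "dy": 0, "dz": 0.12, "yaw": 0},
    {"dx": 0, "dy": 0, "dz": 0, "yaw": 0},
    {"dx": 0, "dy": 0, "dz": 0.12, "yaw": 0},
    {"dx": 0, "dy": 0, "dz": 0, "yaw": 0}
  ]
}}

```text
time: 15.6
position: [0.4937, -0.2587, 0.0659]
orientation: [-0.012, 0.164, 0.986, -0.003]
force: [0.6, -0.3, -0.2]
finger_gap: -0.0001
```

{"name": "play_rows", "arguments": {
  "series": [
    {"dx": 0, "dy": 0, "dz": 0.12, "yaw": 0},
    {"dx": 0, "dy": 0, "dz": 0, "yaw": 0}
  ]
}}

```text
time: 15.8
position: [0.4938, -0.2588, 0.0629]
orientation: [-0.012, 0.164, 0.986, -0.003]
force: [-0.6, -0.1, 0.5]
finger_gap: 0.0001
```

```bash
python3 lid.py .492 -.256 .045
```

```text
scene 359 lid z median 0.1023
top 0 lid z median None
```

{"name": "play_rows", "arguments": {
  "series": [
    {"dx": 0, "dy": 0, "dz": 0.1, "yaw": 0},
    {"dx": 0, "dy": 0, "dz": 0, "yaw": 0}
  ]
}}

```text
time: 16.1
position: [0.4936, -0.2587, 0.0603]
orientation: [-0.012, 0.164, 0.986, -0.003]
force: [-0.2, 1.1, -0.1]
finger_gap: 0.0
```

{"name": "play_rows", "arguments": {
  "series": [
    {"dx": 0, "dy": 0, "dz": 0.1, "yaw": 0},
    {"dx": 0, "dy": 0, "dz": 0, "yaw": 0}
  ]
}}

```text
time: 16.3
position: [0.4937, -0.2589, 0.0581]
orientation: [-0.012, 0.164, 0.986, -0.003]
force: [0.5, -0.3, 0.8]
finger_gap: 0.0002
```

```bash
python3 lid.py .492 -.256 .045
```

```text
scene 356 lid z median 0.0974
top 0 lid z median None
```

One more small step for a firm seat.

{"name": "play_rows", "arguments": {
  "series": [
    {"dx": 0, "dy": 0, "dz": 0.09, "yaw": 0},
    {"dx": 0, "dy": 0, "dz": 0, "yaw": 0}
  ]
}}

```text
time: 16.6
position: [0.4938, -0.2589, 0.0568]
orientation: [-0.012, 0.164, 0.986, -0.003]
force: [-2.4, 2.8, 6.4]
finger_gap: 0.0003
```

{"name": "play_rows", "arguments": {
  "series": [
    {"dx": 0, "dy": 0, "dz": -0.4, "yaw": 0},
    {"dx": 0, "dy": 0, "dz": -1, "yaw": 0},
    {"dx": 0, "dy": 0, "dz": -1, "yaw": 0},
    {"dx": 0, "dy": 0, "dz": -1, "yaw": 0},
    {"dx": 0, "dy": 0, "dz": -0.5, "yaw": 0},
    {"dx": 0, "dy": 0, "dz": 0, "yaw": 0},
    {"dx": 0, "dy": 0, "dz": 0, "yaw": 0}
  ]
}}

```text
time: 17.3
position: [0.4945, -0.2576, 0.1558]
orientation: [-0.014, 0.164, 0.986, -0.002]
force: [-0.9, -0.0, -0.8]
finger_gap: -0.0002
```

```bash
for a in ".5476 -.0247 .026" ".522 .2858 .035" ".492 -.256 .045"; do python3 lid.py $a; done; python3 tip.py; python3 -c "
from h import *
im,d=robot.grab_frame('scene'); cv2.imwrite('pics/s9.png',im)"
```

```text
scene 213 lid z median 0.0691
top 342 lid z median 0.069
scene 666 lid z median 0.0831
top 641 lid z median 0.0832
scene 421 lid z median 0.0974
top 18 lid z median 0.0966
t 17.6 tcp [ 0.4944 -0.2575  0.1554] F [ 0.11  0.38 -0.12] q [-0.674  0.085  1.808 -0.019  1.272 -1.909]
tip low z [0.1996 0.2032 0.2063] at [ 0.4981 -0.2475  0.2049] 212
```

View pics/s9.png

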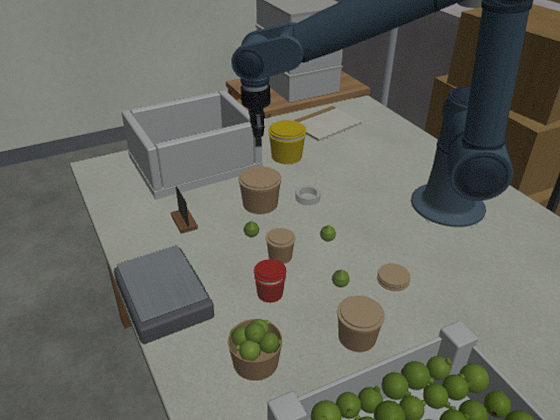

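All three lids are home, nothing has visibly moved, and the arm is clear, so I'm handing in.

```bash
python3 -c "
from station import robot; print(robot.sign_off())"
```

```text
the job is handed in; nothing more can be done
None
```

I pressed the small, medium and large lids home in that order with the shut fingertips, and handed the job in at about 17.6 s. `sign_off()` gives no verdict, so the result below rests on my own checks.

- **Lid heights:** the last depth readings (scene and top camera) match the fully home heights:

| Lid | Measured | Fully home |
|---|---|---|
| small | 69.1 / 69.0 mm | 69 mm |
| medium | 83.1 / 83.2 mm | 83 mm |
| large | 97.4 / 96.6 mm | 97 mm |

- **Force:** the highest vertical force I read was about 10 N, on the small lid. Readings came only at the end of each call, so brief peaks could have been higher.
- **Tubs and bystanders:** in the last picture every tub stands upright, nothing has visibly moved, and the arm is clear. I judged this by eye and did not measure the displacements.
- **What disagreed:** the reported TCP was about 40 mm lower than the fingertips seen in the camera. Creeping down without contact showed the camera was right, so I used the camera offset. The force reading also stayed near zero while the lids slid, so I followed the travel by depth instead.

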